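# Reverse the ratchet and loosen the vessel plug

### The arm

A 7-joint arm with a two-finger parallel gripper is mounted at the origin on a cart in front of the work surface, level with it; the furniture and walls round the work are solid. World frame = base frame: x ahead of the robot, y to its left, z up, the work surface at z = 0. Lengths are in m, angles in rad, forces in N, time in s.
With the tool pointing down it reaches from about 0.35 to 0.9 m from the base axis. Payload 8.1 kg.
Tool frame: the origin (TCP) lies midway between the tips of the shut fingers; the grasp point (between the pads) lies arm.tcp_to_grasp behind it (arm.tcp_to_grasp is the distance from the TCP to the grasp point, in m); z points along the fingers, y is the line along which they close (so a half turn about z gives the same grasp; the last joint's range is limited). The gripper opens to 92 mm and grips with 3 to 60 N. Pads are 19 mm wide; open, the fingers measure 130 mm over their backs; the gripper's body (75 mm by 190 mm) begins 47 mm behind the grasp point.
Start: joints at [1.173, 0.434, 0.025, 1.573, -0.012, 1.134, -0.075], TCP at [0.182, -0.598, 0.227] pointing down, gripper open.
Joint ranges: [-2.62, 2.62], [-0.44, 2.09], [-1.27, 1.32], [0.08, 2.57], [-1.32, 4.46], [0.12, 2], [-2.74, 2.74]. Speed limits (rad/s): [2.22, 2.22, 3.01, 3.01, 3.14, 3.14, 3.14].

### API

Orientations are given as a rotation vector (axis times angle).
In Python, from cell import observe, get_image, arm gives the robot as it stands. The module is installed in compiled form; this text tells all that it offers.
- The arm moves only by the tool drive_tool, never from a script. Its argument "steps" is a list of rows, each a list of 5 numbers: the closure, from 0 (fully open) to 1 (shut), then the shift along the world's x, y, z in mm, then the turn about the world's z in rad. In form: [[hand, x, y, z, roll], ...]. A call has 1 to 20 rows; each row shifts and turns the commanded pose from where the row before left it; what a row does not reach is not made up. A row lasts 1/12 s, in which the tool goes at most 41.7 mm and 7.16 degrees, less where a joint would pass 70% of its speed; a pose out of reach is approached as far as the arm can. A call with a gripper value outside its range is refused whole. The fingers move at their own pace and stop on an object; "grip_force" is the grip in N (left out, the last holds). Time passes only in rows, so rows that do not move let the fingers close. It gives the time, the measured TCP pose, the force, the opening and the grip force at its end, in the units of the state.
- observe(): the state, without advancing time (a new reading comes with each control period).
- get_image(name): name is "scene" or "top"; returns a dict with "image" (480x640x3 uint8, red, green, blue), "vfov" (degrees; the focal length in pixels is half the picture's height over the tangent of half this angle, whatever the lens; pixels are square), "cx", "cy" (the principal point, pixels), "xyz" and "attitude" of the camera in the world. Camera axes: x right, y down, z forward; pixel columns grow to the right and rows downward; lengths in m; the calibration is good to about 2 mm. A picture is of the moment at which its call begins. There is no depth.
- arm.sign_off(): hands the job in; it is judged then, once.
The state is a dict: "clock": time; "joints": joint angles; "dq": joint speeds; "joint_efforts": joint torques, N m; "position": TCP position; "ee_rot": TCP orientation; "force": force on the tool from outside, world axes, zero at the start; "ft_torque": the same for the moment, N m; "width": opening from 0.0 (shut) to 1.0 (fully open); "gripper_force": force on a finger pad.
Only numpy, scipy, OpenCV 4.12 (cv2) and the standard library are available. Lean on these libraries where they do the work, as an engineer would, in place of code of your own. Each camera call takes 0.05 s, during which the arm holds its last target. There are 200 camera calls.

### The job

The ratchet wrench on the pressure vessel is still set to tighten. Flip its red direction lever over to the loosening side, then work the handle back and forth between its stops until the brass plug has been unscrewed (counter-clockwise from above) by at least a quarter of a turn. Do not tighten the plug any further, leave the direction lever on the loosening side, and do not disturb the jar, the sieve or the two weights.

Things in the scene. Friction and masses are not known exactly. Their poses are not given: they have to be found in the camera images.
- stand: grey bench stand, base plate 150x130x12 mm, bolted down, with an upright steel pressure vessel 82 mm across. Origin: on the underside, straight below the vertical axis about which wrench and plug turn. At wrench joint 0 the handle points along the stand's -x axis (towards the robot)
- wrench (a joint): angle of the captive ratchet wrench about the plug axis, rad, growing counter-clockwise seen from above. Where the ratchet slips it swings easily (0.02 N m, clicks up to 0.3 N m); where it bites, turning the plug takes 0.7 N m. 16 teeth (0.39 rad each), about 0.1 rad of play
- handle_grip (a point): point in the middle of the handle bar's section, 140 mm out from the plug axis, 72.5 mm above the worktop. The bar is 16 mm wide and 14 mm high (its blue sleeve looks 18.5x16.5 mm) and runs from 62 to 187 mm out from the axis. This point's own -x axis points outward along the handle
- lever (a joint): angle of the red direction lever relative to the wrench, rad, growing counter-clockwise from above: -0.18 to -0.35 tightening side (start), 0.18 to 0.35 loosening. An over-centre spring (about 0.08 N m at the ends, none at 0) snaps it to the nearer side; teeth flick it part-way back. On the tightening side the wrench bites clockwise and slips counter-clockwise; loosening, the reverse
- lever_tab (a point): middle of the lever's upright red tab, 98 mm up, 24 mm out from the lever's pivot, which is 40 mm out from the plug axis on the handle's centre line. Tab 8 mm thick, 14 mm along the handle, from 89 to 106 mm up; the wrench below it tops out at 83 mm. Pushed counter-clockwise it swings the wrench along unless the handle is held or rests against its counter-clockwise stop
- plug (a joint): angle of the brass hexagon plug, rad, 0 at the start, growing as it is unscrewed (counter-clockwise from above). Quarter of a turn = 1.57
- plug_top (a point): centre of the plug's top face, flush with the wrench head, 83.5 mm up. Two yellow stop pins (11 mm thick, 100 mm from this axis, tops 88 mm up), one either side of the handle, limit its swing. Their settings differ each time (touching the handle 0.58 to 0.70 rad either side of wrench joint 0) and are not reported: felt as sudden hard resistance, or seen
- jar: bystander: sample jar with white lid, 52 mm across, 72 mm tall, origin under its centre
- sieve: bystander: round test sieve, 70 mm across, 39 mm tall, origin under its centre
- cal_weight_200: bystander: larger metal weight with a knob, 27 mm across, 48 mm tall, origin under its centre
- cal_weight_50: bystander: smaller metal weight, 18 mm across, 29 mm tall, origin under its centre

How it is judged:
By the outcome, as a careful person would: the job done as asked, in the order asked, and still so for the second after the job is handed in, with the robot touching nothing.
It also fails if it takes over 70 s, if anything falls off the work surface, if the arm or the gripper's body presses on something with over 40 N, if the wrist force passes 120 N, or if a joint passes its speed limit or range.

## Working session

There is one attempt and no reset: what is moved stays moved. The work goes in short steps, Python scripts to look and compute and a tool call to move; the robot and the scene stay as the last step left them, time stands still between calls to the robot, and variables do not carry over. Pictures are saved under pics/ and viewed, at most 10 in all, crops included, and the job is handed in when it is done.

Besides the shell and the picture viewer there is one more tool, called after "Call:" in YAML: its name, and indented under it one key for each argument. drive_tool: Moves the arm, as the interface text tells. Its arguments: {"type":"object","properties":{"steps":{"type":"array"},"grip_force":{"type":"number"}},"required":["steps"]}

```bash
mkdir -p pics; cat > h.py <<'E'
import numpy as np,cv2
from scipy.spatial.transform import Rotation as R
from cell import observe,get_image,arm
def cam(n,f=None):
    d=get_image(n)
    if f: cv2.imwrite('pics/'+f,cv2.cvtColor(d['image'],cv2.COLOR_RGB2BGR))
    return d
def rot(a):
    a=np.array(a,float)
    if a.shape==(3,3): return a
    return R.from_rotvec(a).as_matrix() if a.size==3 else R.from_quat(a).as_matrix()
def ray(d,u,v,z):
    f=240/np.tan(np.radians(d['vfov'])/2)
    r=rot(d['attitude'])@np.array([(u-d['cx'])/f,(v-d['cy'])/f,1]); c=np.array(d['xyz'])
    return c+r*(z-c[2])/r[2]
def cents(d,lo,hi,amin=20):
    h=cv2.cvtColor(d['image'],cv2.COLOR_RGB2HSV); m=cv2.inRange(h,lo,hi)
    n,l,s,c=cv2.connectedComponentsWithStats(m)
    return [(s[i].tolist(),c[i].round(1).tolist()) for i in range(1,n) if s[i][4]>=amin]
E
python3 - <<'E'
from h import *
print(observe(),arm.tcp_to_grasp)
for n in('scene','top'):
    d=cam(n,n+'1.png'); print(n,d['vfov'],d['cx'],d['cy'],d['xyz'],d['attitude'])
    for nm,lo,hi in(('red',(0,150,80),(6,255,255)),('yel',(22,130,120),(35,255,255)),('blue',(100,120,50),(125,255,255))):
        for s,c in cents(d,lo,hi): print(nm,s,c,ray(d,*c,.09).round(4))
E
```

```text
{'clock': 0.0, 'joints': array([ 1.1734239 ,  0.4352071 ,  0.02499341,  1.57409203, -0.01160838,
        1.13395828, -0.07510414]), 'dq': array([ 1.20424186e-03,  9.26092952e-04,  1.83702987e-03,  7.12987026e-04,
        1.01023830e-03,  2.08944479e-03, -1.40294597e-05]), 'joint_efforts': array([ 3.71681199e-04, -6.67859101e+01,  9.85175259e-01, -3.14462364e+01,
       -6.04624534e-02,  4.29386110e-02,  1.71250563e-04]), 'position': array([ 0.18137037, -0.59758876,  0.22595701]), 'ee_rot': array([-3.10609426e+00, -4.60987037e-01,  5.65319907e-04]), 'force': array([ 0.32506039,  0.10236367, -0.88026168]), 'ft_torque': array([0.01831131, 0.02628915, 0.03403537]), 'gripper_force': 0.0, 'width': 1.002701226493325} 0.0188
scene 47.096321554268386 319.64650277253213 242.17360529998814 [-0.16740479  0.48244341  0.91768307] [-1.12579105  2.32620645 -1.03161564]
red [547, 33, 11, 10, 87] [552.1, 37.8] [ 0.9139 -1.4906  0.09  ]
red [279, 37, 18, 9, 99] [287.5, 41.4] [ 1.5147 -0.6869  0.09  ]
red [537, 44, 6, 6, 24] [538.9, 46.0] [ 0.8991 -1.3865  0.09  ]
red [465, 87, 16, 4, 41] [472.2, 88.7] 
[... 1156 characters left out ...]
23393764 316.5652781777853 240.17534314710653 [ 0.48770192 -0.06194532  1.05875663] [-2.16451653  2.2271427  -0.02329919]
red [284, 220, 11, 11, 35] [288.8, 225.1] [0.5577 0.012  0.09  ]
red [123, 261, 15, 17, 98] [130.3, 269.2] [0.4705 0.3643 0.09  ]
yel [128, 191, 9, 11, 90] [132.2, 196.0] [0.6325 0.3579 0.09  ]
yel [82, 228, 83, 102, 4998] [123.2, 277.3] [0.4532 0.3802 0.09  ]
yel [266, 232, 6, 5, 22] [268.4, 234.3] [0.5387 0.0574 0.09  ]
blue [72, 191, 9, 3, 26] [76.2, 192.0] [0.6453 0.483  0.09  ]
blue [89, 191, 9, 4, 30] [92.7, 192.5] [0.643  0.4461 0.09  ]
blue [105, 192, 9, 3, 25] [109.0, 193.0] [0.6408 0.4096 0.09  ]
blue [263, 249, 22, 34, 324] [272.8, 266.0] [0.4688 0.0495 0.09  ]
```

View pics/top1.png

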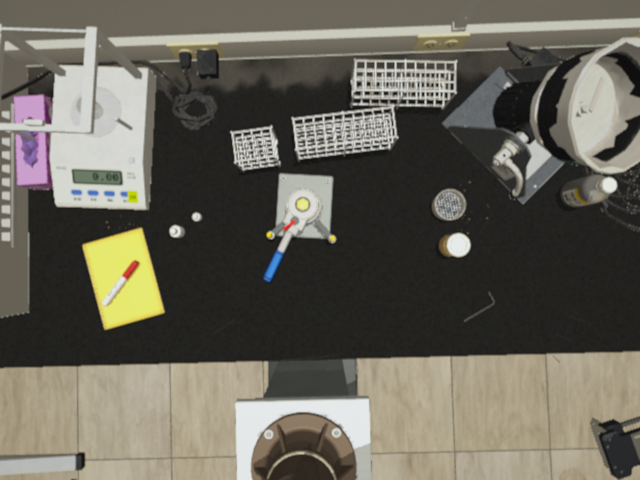

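View pics/scene1.png

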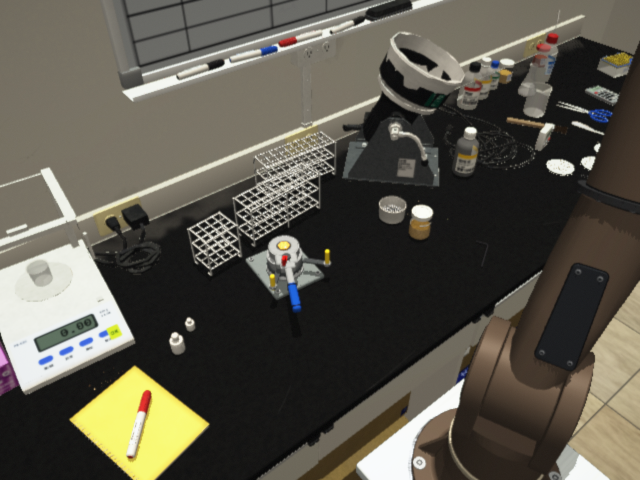

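The top view shows the plug at about (303,205), pins at (269,235) and (332,239), and the handle's blue sleeve at (273,266), so the handle lies close to its clockwise stop. The jar (457,245), sieve (450,205) and weights (177,231 and 196,216) are well clear.

```bash
python3 - <<'E'
from h import *
d=cam('top')
crop=d['image'][165:295,245:355]; cv2.imwrite('pics/c1.png',cv2.resize(cv2.cvtColor(crop,cv2.COLOR_RGB2BGR),None,fx=4.5,fy=4.5,interpolation=cv2.INTER_CUBIC))
h=cv2.cvtColor(d['image'],cv2.COLOR_RGB2HSV)
for n,lo,hi,z in(('yel',(18,80,100),(38,255,255),.0855),('red',(0,110,70),(9,255,255),.106),('blue',(100,100,40),(125,255,255),.0807)):
    for s,c in cents(d,lo,hi,8):
        if 245<c[0]<355 and 165<c[1]<295: print(n,s,c,ray(d,*c,z).round(4))
s=cam('scene')
for n,lo,hi,z in(('yel',(18,80,100),(38,255,255),.0835),('red',(0,110,70),(9,255,255),.098),('blue',(100,100,40),(125,255,255),.0725)):
    for t,c in cents(s,lo,hi,20):
        if 260<c[0]<345 and 230<c[1]<320: print('sc',n,t,c,ray(s,*c,z).round(4))
E
```

```text
yel [297, 198, 12, 13, 108] [302.3, 203.9] [ 0.6041 -0.0188  0.0855]
yel [266, 231, 6, 7, 30] [268.3, 234.4] [0.5387 0.0582 0.0855]
yel [330, 235, 6, 6, 26] [332.2, 237.8] [ 0.5271 -0.0827  0.0855]
red [283, 220, 12, 11, 44] [288.7, 225.1] [0.5565 0.011  0.106 ]
blue [263, 249, 22, 34, 341] [272.9, 265.9] [0.4688 0.0503 0.0807]
sc yel [277, 241, 13, 9, 91] [283.2, 245.0] [ 0.6033 -0.0176  0.0835]
sc yel [325, 249, 5, 15, 65] [326.8, 255.9] [ 0.5146 -0.0721  0.0835]
sc yel [269, 273, 7, 14, 69] [272.1, 279.8] [0.5292 0.0637 0.0835]
sc red [282, 255, 6, 11, 50] [284.1, 259.3] [0.5515 0.016  0.098 ]
sc blue [288, 283, 14, 30, 288] [294.2, 297.5] [0.4683 0.0513 0.0725]
```

View pics/c1.png

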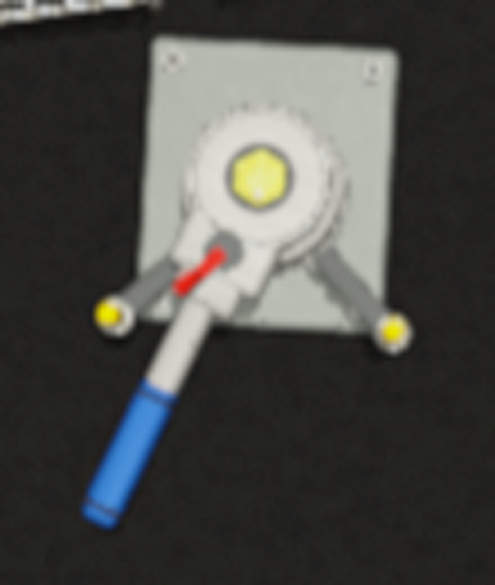

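Call:
drive_tool:
  steps:
    - [0.5,15,32,0,-0.038]
    - [0.5,15,32,0,-0.038]
    - [0.5,15,32,0,-0.038]
    - [0.5,15,32,0,-0.038]
    - [0.5,15,32,0,-0.038]
    - [0.5,15,32,0,-0.038]
    - [0.5,15,32,0,-0.038]
    - [0.5,15,32,0,-0.038]
    - [0.5,15,32,0,-0.038]
    - [0.5,15,32,0,-0.038]
    - [0.5,15,32,0,-0.038]
    - [0.5,15,32,0,-0.038]
    - [0.5,15,32,0,-0.038]
    - [0.5,15,32,0,-0.038]
    - [0.5,15,32,0,-0.038]
    - [0.5,15,32,0,-0.038]
    - [0.5,15,32,0,-0.038]
    - [0.5,15,32,0,-0.038]
    - [0.5,15,32,0,-0.038]
    - [0.5,15,32,0,-0.038]
  grip_force: 15

```text
clock: 1.87
position: [0.4819, 0.0436, 0.2268]
ee_rot: [3.056, -0.728, 0.0]
force: [0.9, -0.9, -0.6]
width: 0.502
gripper_force: 0.0
```

Call:
drive_tool:
  steps:
    - [0.5,-3,1,-40,0]
    - [0.5,0,0,-40,0]
    - [0.5,0,0,-40,0]
    - [0.5,0,0,-25,0]
    - [0.5,0,0,-15,0]
    - [0.5,0,0,-12,0]
    - [0.5,0,0,0,0]

```text
clock: 2.45
position: [0.4769, 0.0426, 0.0525]
ee_rot: [3.056, -0.724, -0.006]
force: [-0.2, -0.1, 0.4]
width: 0.501
gripper_force: 0.0
```

```bash
python3 - <<'E'
from h import *
o=observe();print(o['position'],o['force'],o['joints'].round(2))
d=cam('scene')
cv2.imwrite('pics/c2.png',cv2.resize(cv2.cvtColor(d['image'][170:340,200:400],cv2.COLOR_RGB2BGR),None,fx=3.5,fy=3.5))
E
```

```text
[0.4768747  0.04264577 0.05247316] [-0.16947927 -0.14518652  0.36890106] [ 0.03  0.46 -0.3   2.09  0.23  0.63 -2.46]
```

View pics/c2.png

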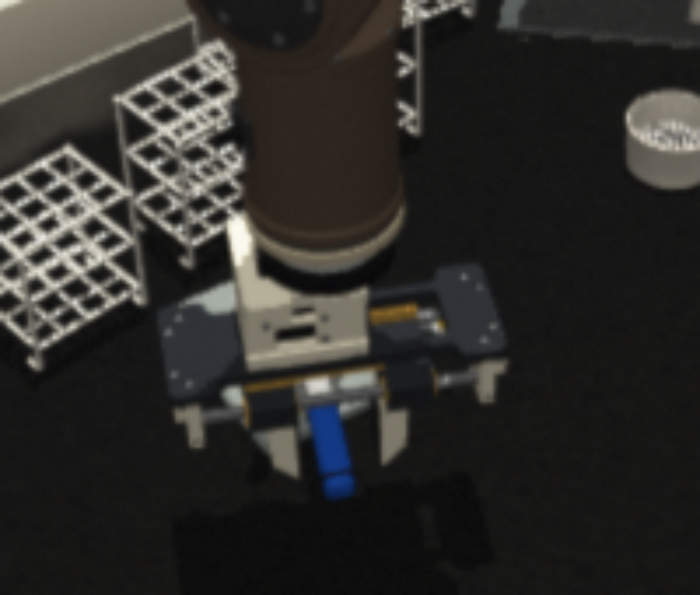

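The fingers straddle the blue sleeve with clearance on both sides (sleeve at about (330,450) in the crop). Next I narrow the gap and swing the handle counter-clockwise (slipping direction) to its stop.

Call:
drive_tool:
  steps:
    - [0.7,0,0,0,0]
    - [0.7,0,0,0,0]
    - [0.7,0,0,0,0]
    - [0.7,-5.3,-12.6,0,0.1]
    - [0.7,-4.1,-13.4,0,0.1]
    - [0.7,-2.8,-13.7,0,0.1]
    - [0.7,-1.4,-13.9,0,0.1]
    - [0.7,0,-14,0,0.1]
    - [0.7,1.4,-13.9,0,0.1]
    - [0.7,2.8,-13.7,0,0.1]
    - [0.7,4.1,-13.4,0,0.1]
    - [0.7,5.5,-12.9,0,0.1]
    - [0.7,3.2,-6.2,0,0.05]
    - [0.7,0,0,0,0]

```text
clock: 3.67
position: [0.4827, -0.0867, 0.0553]
ee_rot: [3.049, 0.753, 0.002]
force: [-0.2, -0.1, 0.0]
width: 0.298
gripper_force: 0.3
```

Call:
drive_tool:
  steps:
    - [0.7,1.8,-3,0,0.03]
    - [0.7,1.8,-3,0,0.03]
    - [0.7,0,0,0,0]

```text
clock: 3.92
position: [0.4857, -0.0908, 0.0552]
ee_rot: [3.026, 0.844, 0.001]
force: [-0.3, 0.0, 0.7]
width: 0.299
gripper_force: 0.3
```

Call:
drive_tool:
  steps:
    - [0.7,1.9,-2.9,0,0.02]
    - [0.7,1.9,-2.9,0,0.02]
    - [0.7,0,0,0,0]

```text
clock: 4.17
position: [0.4897, -0.0967, 0.0549]
ee_rot: [3.008, 0.906, 0.0]
force: [-0.8, -0.1, 0.6]
width: 0.301
gripper_force: 0.3
```

Call:
drive_tool:
  steps:
    - [0.7,1.2,-1.7,0,0.01]
    - [0.7,1.2,-1.7,0,0.01]
    - [0.7,0,0,0,0]
    - [0.7,0,0,0,0]

```text
clock: 4.5
position: [0.4901, -0.097, 0.0546]
ee_rot: [-2.995, -0.937, 0.003]
force: [-7.5, 9.9, 6.8]
width: 0.299
gripper_force: 6.3
```

Call:
drive_tool:
  steps:
    - [0.7,1.2,-1.7,0,0.01]
    - [0.7,0,0,0,0]
    - [0.7,0,0,0,0]

```text
clock: 4.75
position: [0.4903, -0.0971, 0.0545]
ee_rot: [-2.988, -0.954, 0.005]
force: [-12.0, 15.7, 11.3]
width: 0.302
gripper_force: 9.5
```

```bash
python3 - <<'E'
from h import *
o=observe();print(o['position'],o['force'],o['joints'].round(2))
d=cam('top')
cv2.imwrite('pics/c3.png',cv2.resize(cv2.cvtColor(d['image'][165:295,245:355],cv2.COLOR_RGB2BGR),None,fx=4.5,fy=4.5))
for n,lo,hi in(('red',(0,110,70),(9,255,255)),('blue',(100,100,40),(125,255,255))):
  for s,c in cents(d,lo,hi,4):
    if 245<c[0]<370 and 165<c[1]<295: print(n,s,c,ray(d,*c,.0807).round(4))
E
```

```text
[ 0.490309   -0.09712966  0.05449337] [-12.00244051  15.73060755  11.25170459] [ 0.53  0.53 -0.58  2.02  0.43  0.72 -1.28]
red [312, 219, 6, 11, 33] [314.5, 224.3] [ 0.5585 -0.0445  0.0807]
```

View pics/c3.png

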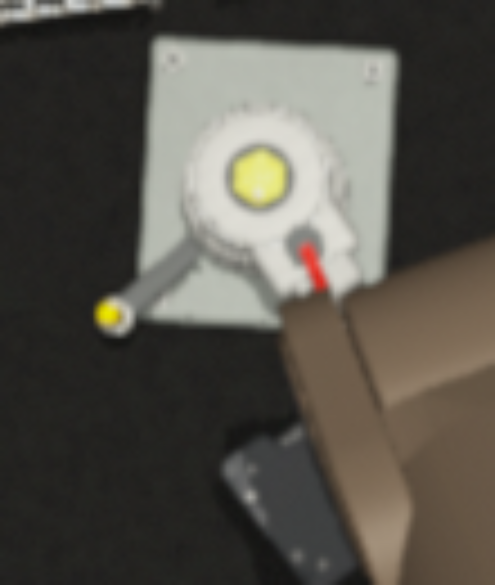

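The handle is against the counter-clockwise stop (force jumped to about 20 N at world angle ≈0.57). The crop shows the plug unturned, and the lever at (312,265), still on the tightening side. Now I release the handle and push the lever.

Call:
drive_tool:
  steps:
    - [0.7,-4.3,6.7,0,0]
    - [0.7,0,0,40,0]
    - [0.7,0,0,40,0]
    - [1,0,0,30,0]
    - [1,20,35,0,-0.04]
    - [1,20,35,0,0]
    - [1,0,0,0,0]

```text
clock: 5.38
position: [0.5325, -0.0172, 0.1667]
ee_rot: [-3.008, -0.899, -0.012]
force: [0.2, 0.7, 0.1]
width: 0.059
gripper_force: 0.0
```

Call:
drive_tool:
  steps:
    - [1,-2.5,-1.6,-30,0]
    - [1,0,0,-25,0]
    - [1,0,0,-15,0]
    - [1,0,0,-5,0]
    - [1,0,0,0,0]

```text
clock: 5.8
position: [0.5254, -0.0266, 0.0887]
ee_rot: [-3.012, -0.891, 0.003]
force: [-0.7, 0.5, 1.0]
width: 0.01
gripper_force: 0.0
```

```bash
python3 - <<'E'
from h import *
o=observe();print(o['position'],o['force'],o['joints'].round(2),o['width'])
d=cam('top');s=cam('scene')
f=lambda d,a,b,c,e,k:cv2.resize(cv2.cvtColor(d['image'][a:b,c:e],cv2.COLOR_RGB2BGR),(390,500))
cv2.imwrite('pics/c4.png',np.hstack([f(d,190,290,265,343,4),f(s,220,320,250,328,4)]))
for n,lo,hi in(('red',(0,110,70),(9,255,255)),('blue',(100,100,40),(125,255,255))):
  for dd in(d,s):
   for q,c in cents(dd,lo,hi,4):
    if 245<c[0]<370 and 165<c[1]<325: print(n,q,c,ray(dd,*c,.0807).round(4))
E
```

```text
[ 0.52541742 -0.02660228  0.08867032] [-0.68374647  0.48782932  0.97646938] [ 0.4   0.52 -0.61  1.93  0.4   0.82 -1.43] 0.009621371695996557
blue [331, 255, 34, 18, 358] [347.2, 263.7] [ 0.4701 -0.0932  0.0807]
```

View pics/c4.png

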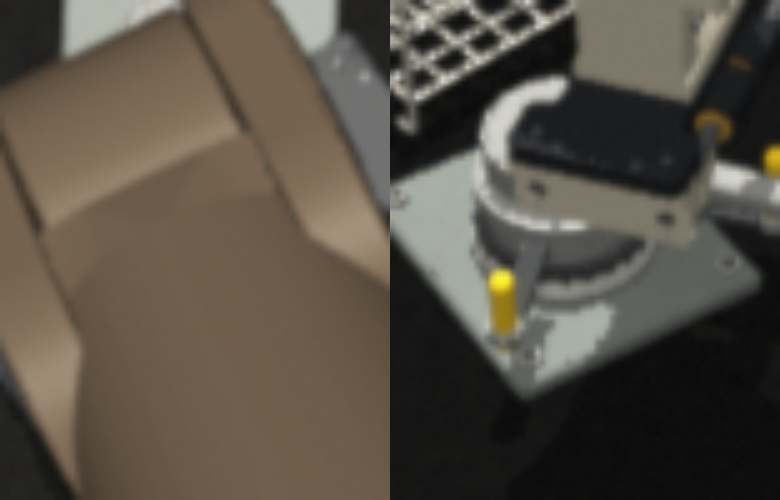

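The view is blocked by the wrist; the sleeve's position still puts the handle at its counter-clockwise stop. I push gently and watch the force.

Call:
drive_tool:
  steps:
    - [1,4.2,2.7,2,0]
    - [1,1.6,-2.5,0,0]
    - [1,1.6,-2.5,0,0]
    - [1,1.6,-2.5,0,0]
    - [1,0,0,0,0]

```text
clock: 6.32
position: [0.5357, -0.0317, 0.0921]
ee_rot: [-3.013, -0.889, -0.001]
force: [-0.1, 3.2, 1.0]
width: 0.008
gripper_force: 0.9
```

Call:
drive_tool:
  steps:
    - [1,1.6,-2.5,0,0]
    - [1,0,0,0,0]

```text
clock: 6.48
position: [0.5367, -0.0342, 0.0918]
ee_rot: [3.013, 0.89, -0.001]
force: [-1.2, 1.5, 1.0]
width: 0.009
gripper_force: 1.1
```

Call:
drive_tool:
  steps:
    - [1,1.6,-2.5,0,0]
    - [1,0,0,0,0]

```text
clock: 6.65
position: [0.5385, -0.0372, 0.0916]
ee_rot: [3.012, 0.889, -0.001]
force: [-0.3, -0.3, 0.0]
width: 0.008
gripper_force: 0.0
```

Call:
drive_tool:
  steps:
    - [1,1.6,-2.5,0,0]
    - [1,0,0,0,0]

```text
clock: 6.82
position: [0.5405, -0.0398, 0.0917]
ee_rot: [3.013, 0.889, 0.0]
force: [0.6, -0.2, -0.6]
width: 0.006
gripper_force: 0.0
```

Call:
drive_tool:
  steps:
    - [1,-3,4,10,0]
    - [1,0,0,35,0]
    - [1,0,0,35,0]
    - [0.5,-17,-19,0,0]
    - [0.5,-17,-19,0,0]
    - [0.5,-17,-19,0,0]
    - [0.5,0,0,0,0]

```text
clock: 7.4
position: [0.4827, -0.0957, 0.1721]
ee_rot: [3.012, 0.883, -0.005]
force: [-0.4, 0.2, -0.5]
width: 0.249
gripper_force: 0.0
```

```bash
cat > look.py <<'E'
import sys
from h import *
C=np.array([.604,-.0185])
o=observe();p=o['position'][:2]-C;print(o['clock'],o['position'].round(4),'ang',np.arctan2(-p[1],-p[0]).round(3),'r',np.hypot(*p).round(4),o['force'].round(1),o['joints'].round(2)[-1])
d=cam('top');s=cam('scene')
f=lambda d,a,b,c,e:cv2.resize(cv2.cvtColor(d['image'][a:b,c:e],cv2.COLOR_RGB2BGR),(390,500))
cv2.imwrite('pics/'+sys.argv[1],np.hstack([f(d,180,280,265,343),f(s,220,320,250,328)]))
for nm,dd in(('top',d),('sc',s)):
  for n,lo,hi,z in(('red',(0,110,70),(9,255,255),.1),('blue',(100,100,40),(125,255,255),.0725),('plug',(18,80,100),(38,255,255),.0835)):
   for q,c in cents(dd,lo,hi,4):
    if 245<c[0]<370 and 165<c[1]<325:
      w=ray(dd,*c,z)[:2]-C
      print(nm,n,q[4],c,(w+C).round(4),'ang',np.arctan2(-w[1],-w[0]).round(3),'r',np.hypot(*w).round(4))
E
python3 look.py c5.png
```

```text
7.4 [ 0.4827 -0.0957  0.1721] ang 0.567 r 0.1438 [-0.4  0.2 -0.5] -1.19
top red 41 [317.3, 223.6] [ 0.5584 -0.0509] ang 0.618 r 0.056
top plug 110 [302.2, 203.9] [ 0.6044 -0.0185] ang -3.138 r 0.0004
top plug 30 [268.3, 234.4] [0.5388 0.0585] ang -0.868 r 0.1008
sc red 79 [308.4, 245.7] [ 0.5517 -0.0498] ang 0.539 r 0.061
sc blue 336 [347.3, 263.8] [ 0.476  -0.0988] ang 0.56 r 0.1511
sc plug 5 [362.0, 194.6] [ 0.6332 -0.2803] ang 1.682 r 0.2635
sc plug 89 [283.2, 244.9] [ 0.6035 -0.0178] ang -0.995 r 0.0008
sc plug 27 [326.8, 251.4] [ 0.5259 -0.0811] ang 0.676 r 0.1001
sc plug 68 [272.1, 279.7] [0.5295 0.0636] ang -0.834 r 0.1108
```

View pics/c5.png

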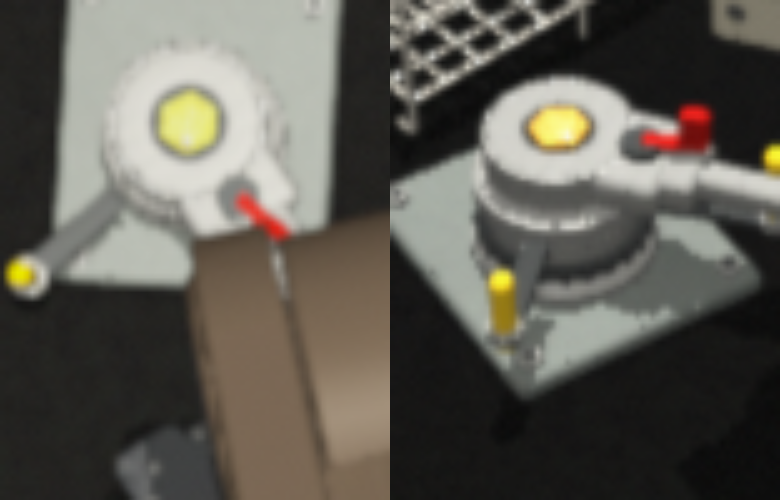

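The lever now points to the loosening side: its tab is at (288,235) in the left panel, counter-clockwise of the handle line. The handle is still at the stop and the plug looks unchanged. Now I go down and swing clockwise (slipping).

Call:
drive_tool:
  steps:
    - [0.5,1,0,-40,0]
    - [0.5,0,0,-40,0]
    - [0.5,0,0,-25,0]
    - [0.5,0,0,-12,0]
    - [0.7,0,0,0,0]
    - [0.7,0,0,0,0]
    - [0.7,0,0,0,0]

```text
clock: 8.08
position: [0.4883, -0.091, 0.0559]
ee_rot: [3.012, 0.892, 0.003]
force: [0.9, -0.7, -0.2]
width: 0.336
gripper_force: 0.0
```

Call:
drive_tool:
  steps:
    - [0.7,-7,12.3,0,-0.085]
    - [0.7,-5.8,13,0,-0.085]
    - [0.7,-4.4,13.5,0,-0.085]
    - [0.7,-3.1,13.9,0,-0.085]
    - [0.7,-1.7,14.1,0,-0.085]
    - [0.7,-0.2,14.2,0,-0.085]
    - [0.7,1.2,14.1,0,-0.085]
    - [0.7,2.6,14,0,-0.085]
    - [0.7,4,13.6,0,-0.085]
    - [0.7,5.3,13.2,0,-0.085]
    - [0.7,6.6,12.6,0,-0.085]
    - [0.7,7.8,11.9,0,-0.085]
    - [0.7,4.3,5.6,0,0]
    - [0.7,0,0,0,0]

```text
clock: 9.25
position: [0.4983, 0.0763, 0.0561]
ee_rot: [-3.064, 0.686, -0.004]
force: [0.2, 0.1, 0.1]
width: 0.298
gripper_force: 0.0
```

Call:
drive_tool:
  steps:
    - [0.7,2,2.1,0,0]
    - [0.7,2,2.1,0,0]
    - [0.7,0,0,0,0]

```text
clock: 9.5
position: [0.5007, 0.0781, 0.0549]
ee_rot: [-3.064, 0.693, -0.0]
force: [-1.0, -1.5, -0.6]
width: 0.298
gripper_force: 0.2
```

Call:
drive_tool:
  steps:
    - [0.7,2,2.1,0,0]
    - [0.7,2,2.1,0,0]
    - [0.7,0,0,0,0]

```text
clock: 9.75
position: [0.5019, 0.0794, 0.0542]
ee_rot: [3.058, -0.695, -0.007]
force: [-7.2, -7.9, 9.2]
width: 0.3
gripper_force: 5.8
```

Call:
drive_tool:
  steps:
    - [0.7,-9.5,-10.4,0,0.08]
    - [0.7,-8.4,-11.3,0,0.08]
    - [0.7,-7.2,-12.1,0,0.08]
    - [0.7,-6,-12.7,0,0.08]
    - [0.7,-4.7,-13.3,0,0.08]
    - [0.7,-3.4,-13.7,0,0.08]
    - [0.7,-2,-14,0,0.08]
    - [0.7,-0.6,-14.1,0,0.08]
    - [0.7,0.8,-14.1,0,0.08]
    - [0.7,2.3,-13.9,0,0.08]
    - [0.7,3.6,-13.6,0,0.08]
    - [0.7,5,-13.2,0,0.08]
    - [0.7,6.3,-12.6,0,0.08]
    - [0.7,5.1,-8.4,0,0]
    - [0.7,1.6,-2.4,0,0]
    - [0.7,0,0,0,0]

```text
clock: 11.08
position: [0.4861, -0.0979, 0.0541]
ee_rot: [-3.003, -0.918, 0.004]
force: [-4.3, 1.8, 0.1]
width: 0.301
gripper_force: 2.0
```

```bash
python3 look.py c6.png
```

```text
11.0833 [ 0.4861 -0.0979  0.0541] ang 0.593 r 0.1422 [-4.3  1.8  0.1] -1.31
top red 42 [317.8, 223.0] [ 0.5597 -0.0521] ang 0.648 r 0.0556
top plug 108 [302.0, 203.9] [ 0.6044 -0.0181] ang -2.297 r 0.0006
top plug 30 [268.3, 234.4] [0.5388 0.0585] ang -0.868 r 0.1008
sc red 82 [308.3, 245.5] [ 0.5523 -0.05  ] ang 0.548 r 0.0605
sc blue 115 [357.4, 266.6] [ 0.4556 -0.1104] ang 0.554 r 0.1745
sc plug 5 [360.0, 237.6] [ 0.5147 -0.1693] ang 1.036 r 0.1753
sc plug 88 [283.1, 245.0] [ 0.6034 -0.0174] ang -1.069 r 0.0012
sc plug 68 [272.1, 279.7] [0.5295 0.0636] ang -0.834 r 0.1108
```

View pics/c6.png

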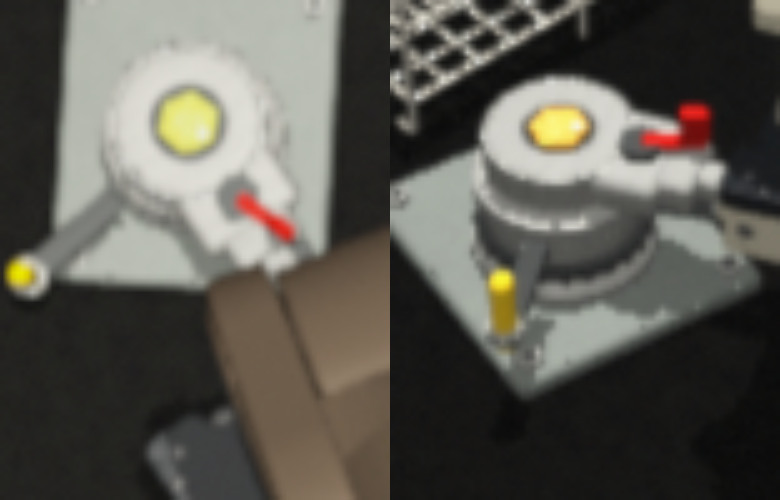

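The plug's highlight has shifted on the hexagon, and the lever is still on the loosening side with its tab at (290,235) in the left panel. I repeat the strokes.

Call:
drive_tool:
  steps:
    - [0.7,-2.8,4,1,0]
    - [0.7,-7,12.3,0,-0.085]
    - [0.7,-5.8,13,0,-0.085]
    - [0.7,-4.4,13.5,0,-0.085]
    - [0.7,-3.1,13.9,0,-0.085]
    - [0.7,-1.7,14.1,0,-0.085]
    - [0.7,-0.2,14.2,0,-0.085]
    - [0.7,1.2,14.1,0,-0.085]
    - [0.7,2.6,14,0,-0.085]
    - [0.7,4,13.6,0,-0.085]
    - [0.7,5.3,13.2,0,-0.085]
    - [0.7,6.6,12.6,0,-0.085]
    - [0.7,7.8,11.9,0,-0.085]
    - [0.7,4.3,5.6,0,0]
    - [0.7,2,2.1,0,0]
    - [0.7,2,2.1,0,0]
    - [0.7,0,0,0,0]

```text
clock: 12.6
position: [0.4986, 0.0769, 0.0559]
ee_rot: [-3.071, 0.66, -0.001]
force: [0.3, -0.4, -0.0]
width: 0.299
gripper_force: 0.0
```

Call:
drive_tool:
  steps:
    - [0.7,2,2.1,0,0]
    - [0.7,2,2.1,0,0]
    - [0.7,0,0,0,0]

```text
clock: 12.85
position: [0.5011, 0.0794, 0.0554]
ee_rot: [3.068, -0.664, -0.004]
force: [-3.2, -4.4, 4.0]
width: 0.302
gripper_force: 2.6
```

At the clockwise stop again; second loosening stroke.

Call:
drive_tool:
  steps:
    - [0.7,-8.5,-9.4,0,0.08]
    - [0.7,-8.4,-11.3,0,0.08]
    - [0.7,-7.2,-12.1,0,0.08]
    - [0.7,-6,-12.7,0,0.08]
    - [0.7,-4.7,-13.3,0,0.08]
    - [0.7,-3.4,-13.7,0,0.08]
    - [0.7,-2,-14,0,0.08]
    - [0.7,-0.6,-14.1,0,0.08]
    - [0.7,0.8,-14.1,0,0.08]
    - [0.7,2.3,-13.9,0,0.08]
    - [0.7,3.6,-13.6,0,0.08]
    - [0.7,5,-13.2,0,0.08]
    - [0.7,6.3,-12.6,0,0.08]
    - [0.7,5.1,-8.4,0,0]
    - [0.7,1.6,-2.4,0,0]
    - [0.7,0,0,0,0]

```text
clock: 14.18
position: [0.485, -0.0983, 0.0552]
ee_rot: [-2.995, -0.946, 0.003]
force: [-4.7, 0.6, -0.9]
width: 0.296
gripper_force: 1.9
```

Call:
drive_tool:
  steps:
    - [0.7,-2.8,4,0,0]
    - [0.7,-7,12.3,0,-0.085]
    - [0.7,-5.8,13,0,-0.085]
    - [0.7,-4.4,13.5,0,-0.085]
    - [0.7,-3.1,13.9,0,-0.085]
    - [0.7,-1.7,14.1,0,-0.085]
    - [0.7,-0.2,14.2,0,-0.085]
    - [0.7,1.2,14.1,0,-0.085]
    - [0.7,2.6,14,0,-0.085]
    - [0.7,4,13.6,0,-0.085]
    - [0.7,5.3,13.2,0,-0.085]
    - [0.7,6.6,12.6,0,-0.085]
    - [0.7,7.8,11.9,0,-0.085]
    - [0.7,4.3,5.6,0,0]
    - [0.7,2,2.1,0,0]
    - [0.7,2,2.1,0,0]
    - [0.7,0,0,0,0]

```text
clock: 15.6
position: [0.4972, 0.0766, 0.0558]
ee_rot: [-3.078, 0.629, -0.001]
force: [0.3, -0.0, -0.9]
width: 0.3
gripper_force: 0.0
```

Call:
drive_tool:
  steps:
    - [0.7,2,2.1,0,0]
    - [0.7,2,2.1,0,0]
    - [0.7,0,0,0,0]

```text
clock: 15.85
position: [0.5003, 0.0796, 0.0555]
ee_rot: [3.075, -0.633, -0.002]
force: [-2.2, -3.6, 1.8]
width: 0.299
gripper_force: 1.7
```

Call:
drive_tool:
  steps:
    - [0.7,-8.5,-9.4,0,0.075]
    - [0.7,-8.4,-11.3,0,0.075]
    - [0.7,-7.2,-12.1,0,0.075]
    - [0.7,-6,-12.7,0,0.075]
    - [0.7,-4.7,-13.3,0,0.075]
    - [0.7,-3.4,-13.7,0,0.075]
    - [0.7,-2,-14,0,0.075]
    - [0.7,-0.6,-14.1,0,0.075]
    - [0.7,0.8,-14.1,0,0.075]
    - [0.7,2.3,-13.9,0,0.075]
    - [0.7,3.6,-13.6,0,0.075]
    - [0.7,5,-13.2,0,0.075]
    - [0.7,6.3,-12.6,0,0.075]
    - [0.7,5.1,-8.4,0,0]
    - [0.7,0,0,0,0]

```text
clock: 17.1
position: [0.4825, -0.0974, 0.0552]
ee_rot: [-3.016, -0.879, 0.003]
force: [-4.0, 3.2, -0.3]
width: 0.302
gripper_force: 1.8
```

Call:
drive_tool:
  steps:
    - [0.7,-2,3,0,0]
    - [0.6,0,0,0,0]
    - [0.5,0,0,0,0]
    - [0.5,0,0,30,0]
    - [0.5,0,0,40,0]
    - [0.5,0,0,40,0]
    - [0.5,0,-38,10,0]
    - [0.5,0,-38,10,0]
    - [0.5,-10,-38,0,0]
    - [0.5,-10,-38,0,0]
    - [0.5,-10,-38,0,0]
    - [0.5,-10,-38,0,0]
    - [0.5,0,0,0,0]

```text
clock: 18.18
position: [0.4381, -0.3296, 0.1855]
ee_rot: [3.015, 0.866, -0.004]
force: [-1.3, -1.4, -1.1]
width: 0.502
gripper_force: 0.0
```

```bash
python3 look.py c7.png
```

```text
18.1833 [ 0.4381 -0.3296  0.1855] ang 1.081 r 0.3526 [-1.3 -1.4 -1.1] -0.73
top red 42 [316.0, 224.3] [ 0.557  -0.0481] ang 0.561 r 0.0556
top blue 340 [335.2, 264.5] [ 0.4679 -0.0879] ang 0.472 r 0.1528
top plug 110 [302.2, 204.3] [ 0.6035 -0.0185] ang -0.05 r 0.0005
top plug 30 [268.3, 234.4] [0.5388 0.0585] ang -0.868 r 0.1008
top plug 26 [332.2, 237.8] [ 0.5272 -0.0828] ang 0.697 r 0.1001
sc red 78 [307.8, 246.7] [ 0.5499 -0.0468] ang 0.482 r 0.0611
sc blue 353 [345.3, 267.4] [ 0.4701 -0.0881] ang 0.48 r 0.1509
sc plug 90 [283.5, 245.2] [ 0.6023 -0.0178] ang -0.418 r 0.0018
sc plug 38 [326.7, 252.7] [ 0.5227 -0.0783] ang 0.635 r 0.1009
sc plug 68 [272.1, 279.7] [0.5295 0.0636] ang -0.834 r 0.1108
```

View pics/c7.png

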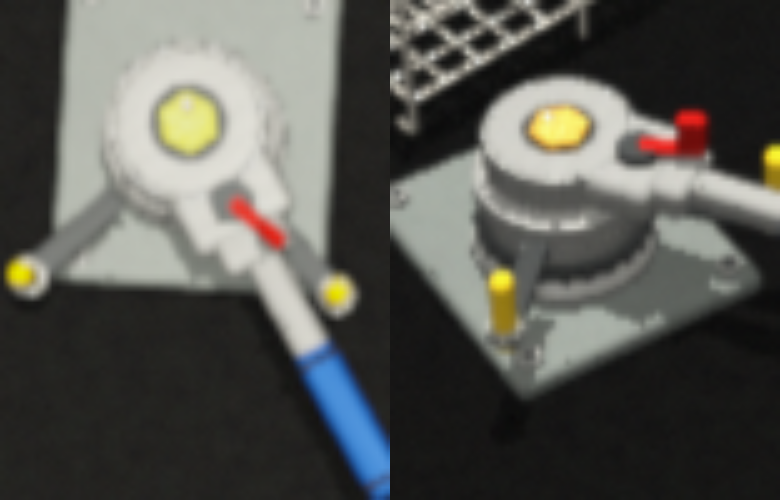

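The pale mark on the plug's face has moved from its lower edge (187,135) to its upper edge (187,103). That is about 2.9 rad counter-clockwise, in line with three strokes. The lever tab at (283,242) is on the loosening side and the arm is clear of everything.

```bash
python3 -c "
from cell import arm
print(arm.sign_off())"
```

```text
the job is handed in; nothing more can be done
None
```

The job is handed in: the direction lever is on the loosening side, the plug is unscrewed by about 2.9 rad (nearly half a turn, judged from the camera) after three strokes, and the arm stayed clear of the jar, sieve and weights.

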